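# Index the coated tube and hold the thickness gauge on its marked spot

### The arm

A 7-joint arm with a two-finger parallel gripper is mounted at the origin on a cart in front of the work surface, level with it; the furniture and walls round the work are solid. World frame = base frame: x ahead of the robot, y to its left, z up, the work surface at z = 0. Lengths are in m, angles in rad, forces in N, time in s.
With the tool pointing down it reaches from about 0.425 to 0.95 m from the base axis. Payload 16.7 kg.
Tool frame: the origin (TCP) lies at the very end of the fingers, on their centre line; the grasp point (between the pads) lies 19 mm behind it; z points along the fingers, y is the direction in which the jaws open and shut (so a half turn about z gives the same grasp; the last joint's range is limited). The gripper opens to 94 mm and grips with 3 to 60 N. Pads are 16 mm wide; open, the fingers measure 119 mm over their backs; the gripper's body (75 mm by 177 mm) begins 78 mm behind the grasp point.
Start: joints at [-1.353, 0.426, 0.074, 1.606, -0.034, 1.111, -0.067], TCP at [0.242, 0.63, 0.205] pointing down, gripper open.
Joint ranges: [-2.85, 2.85], [-0.5, 2.14], [-1.23, 1.37], [0.21, 2.46], [-1.02, 4.16], [0.16, 2.05], [-2.73, 2.73]. Speed limits (rad/s): [1.89, 1.89, 2.39, 2.39, 3.01, 3.01, 3.01].

### API

Orientations are given as a rotation vector (axis times angle).
In Python, from station import robot gives the robot as it stands. The module is installed in compiled form; this text tells all that it offers.
- The arm moves only by the shell command python3 -m handwheel 'ROWS'. ROWS is JSON, a list that holds one entry, the list of rows, each a list of 5 numbers: the shift along the world's x, y, z in units of 25 mm (1.0 is 25 mm), then the turn about the world's z in units of 6 degrees (1.0 is 6 degrees), then the finger opening in mm, from 0 to 94. In form: [[[tx, ty, tz, yaw, jaw], ...]]. A call has 1 to 20 rows; each row shifts and turns the commanded pose from where the row before left it; what a row does not reach is not made up. A row lasts 1/12 s, in which the tool goes at most 41.7 mm and 7.16 degrees, less where a joint would pass 70% of its speed; a pose out of reach is approached as far as the arm can. A call is refused whole if a number of a shift passes 1 or a number of a turn 1, either way. A call with a gripper value outside its range is refused whole. The fingers move at their own pace and stop on an object; the grip force is fixed at half the most. Time passes only in rows, so rows that do not move let the fingers close. It gives the time, the measured TCP pose, the force and the opening at its end, in the units of the state.
- robot.read_state(): the state, without advancing time (a new reading comes with each control period).
- robot.snapshot(name): name is "side" or "top"; returns (picture, depth): 420x560x3 uint8, blue, green, red; 420x560 float32, m along the optical axis (not along the pixel's ray), 0 where there is no reading.
- robot.camera_params(name): a dict with "K" (3x3 intrinsics, pixels), "R" (3x3) and "t" (3): a world point X has camera coordinates R X + t. Camera axes: x right, y down, z forward; pixel columns grow to the right and rows downward; lengths in m; the calibration is good to about 2 mm. A picture is of the moment at which its call begins. camera_params takes no time and is no camera call.
- robot.sign_off(): hands the job in, once; it reports no verdict.
Trained networks look in the newest picture that a camera, given by its name, has taken for a name from the list of things; names that differ only in an ending like _2 or _b are one class to them, and where a whole thing is asked for, a point or a joint stands for the part that bears it (a point fixed in the world has none). Each returns a list of dicts, best first, with "p" (0 to 1); they miss things now and then, are a little off and sometimes report something else, mostly with a low value. They report only what shows in the picture. A call takes as long as a camera call. They do not tell look-alikes from the thing itself.
- robot.find_in(camera, thing): "box" ([left, top, right, bottom] as shares, 0 to 1, of the picture: columns of its width, rows of its height, round what is visible of it).
The state is a dict: "time_s": time; "joints": joint angles; "qvel": joint speeds; "joint_torque": joint torques, N m; "tcp_pos": TCP position; "orientation": TCP orientation; "wrist_force": force on the tool from outside, world axes, zero at the start; "moment": the same for the moment, N m; "grip_width": finger opening in m.
Only numpy, scipy, OpenCV 4.12 (cv2) and the standard library are available. Lean on these libraries where they do the work, as an engineer would, in place of code of your own. Each camera call takes 0.05 s, during which the arm holds its last target.

### The job

Check the coating on the square tube clamped in the bench indexer: turn the spindle with the ball-knobbed lever that is there for it until the face with the drawn ring is uppermost and the detent has clicked in, then let go. Take the thickness gauge out of its leaning holder and set its spring nose down inside the ring with the gauge upright, pressing lightly so that the nose goes about half way in and never hard, and finish while still holding it there. Leave the other things on the bench where they are.

Things in the scene. Friction and masses are not known exactly. Their poses are not given: they have to be found in the camera images.
- indexer: Grey cast bench indexer, fixed: base 144 (x) x 130 (y) x 14 mm, bearing barrel of radius 32 mm. Origin: centre of the base's underside; x away from the robot, z up. Spindle axis level along y, 105 mm up. Along y: tube +60 to +160 mm, chuck (radius 36) +36 to +60, jaws to +79, index wheel (radius 32) -52 to -40, lever -66. Roller bracket on the robot's side, y -56 to -36, x -89 to -54, 118 mm tall.
- spindle (a joint): Angle of spindle, tube, index wheel and lever (rad); 0: the ringed face is uppermost. Turns both ways about the indexer's +y; positive takes the side facing the robot upward and the top away from the robot. A spring roller clicks in every 45 degrees (0.785) and pulls in from up to 20 degrees away; leaving a detent takes 3 to 4 N at the knob. Starts at -1.571 (ring faces the robot) or -0.785.
- knob (a point): Centre of the black ball knob (26 mm diameter) on the lever's 9 mm round rod, 65 mm from the spindle axis, in the plane y = -66 mm of the indexer. At spindle 0 it is 46 mm beyond the axis (seen from the robot) and 46 mm above it, at -0.785 straight above the axis, at -1.571 46 mm to the robot's side and 46 mm above. Its axes turn with the spindle.
- spot (a point): Centre of the thin pale ring (inner diameter 20 mm) drawn on one face of the dark coated square tube (40 x 40 mm, 100 mm long), on the face's centre line, 55 mm from the chuck, 45 mm from the free end, 20 mm from the spindle axis. z points square out of the face, y along the spindle axis. With this face uppermost it lies 125 mm above the bench.
- gauge: Pen-shaped coating thickness gauge, loose, about 0.13 kg: grey case 30 (x) x 22 (y) x 105 mm (z), small display on its -x side. Origin: centre of the case's lower end; z runs up to its top. Below it a collar (radius 9 mm) to z = -6 mm, then the spring nose. Starts nose down in the leaning holder, z 0 to 40 mm in the pocket, the upper 65 mm free to grasp across the 22 mm; draw it out along its z.
- nose (a joint): How far the gauge's spring nose is pushed in (m): 0 free, 0.008 fully in. The spring needs 1.2 N to start and rises by 0.35 N per mm (2.6 N half way, 4.0 N fully in).
- tip (a point): Centre of the flat end of the gauge's round nose (10 mm diameter); z as the gauge's. With the nose free it is 18 mm below the gauge's origin, 12 mm below the collar.
- holder: Black gauge holder, fixed: base 100 x 70 x 12 mm, pocket (outside 41 x 33 mm, 1.3 mm play round the gauge) leaning 15 degrees, its top toward the holder's -x, which faces roughly to the robot; the mouth is 74 mm above the bench. Origin 6 mm from the base's centre, underneath; z up.
- post (a point): Fixed obstacle: on the bench, middle of the front face (toward the robot) of the pair of timber posts of the shelf frame, together 100 mm wide (y) and 50 mm deep, rising higher than the robot reaches. A rail at 570 mm height runs to the left (+y) from them. Keep the arm and the gripper clear when passing.
- oil_bottle: Bystander: small yellow bottle with nozzle, 36 mm diameter, 107 mm tall, standing; origin under its base.
- pliers: Bystander: needle-nose pliers, 171 x 41 x 14 mm, lying; origin under the middle.
- screwdriver: Bystander: flat screwdriver, 177 mm long, handle 26 mm, lying; origin under the middle.
- chuck_key: Bystander: steel T-handled chuck key, 56 x 70 x 16 mm, lying; origin under the middle.
- masking_roll: Bystander: roll of masking tape lying flat, 86 mm diameter, 19 mm high; origin under its centre.
Not all that is in view belongs to the job. Leave any blue look-alike of the holder alone.

How it is judged:
On the way, in this order (a step that is already met when the one before it is completed fails the run):
1. the spindle stands in the detent with the ringed face uppermost (within 4 degrees) and the arm has let go of the indexer (value of joint spindle between -0.07 and 0.07 rad and contact force between each of the arm, the fingers and indexer below 0.2 N and velocity of joint spindle between -0.2 and 0.2 rad/s), for 0.3 s.
2. the gauge is held in the fingers, drawn clear of its holder (height (world z) of tip above 0.07 m and contact force between the fingers and gauge above 1 N and contact force between gauge and holder below 0.05 N), for 0.2 s.
At the end, for the whole second after the job is handed in: Still held in the fingers, the gauge is at rest, upright within 6 degrees, off its holder; its nose is within 5.5 mm of the ring's centre, pushed in 1.5 to 6.8 mm with 0.8 to 6 N; the spindle is within 4 degrees of the ring-up detent and the indexer is not touched (value of joint spindle between -0.07 and 0.07 rad and value of joint nose between 0.0015 and 0.0068 m and contact force between gauge and indexer between 0.8 and 6 N and horizontal distance between tip and spot below 0.0055 m and distance between tip and spot below 0.007 m and angle between gauge's own z axis and vertical below 0.105 rad and angle between the z axis of gauge and the z axis of spot, either way round below 0.13 rad and contact force between the fingers and gauge above 1 N and contact force between gauge and holder below 0.05 N and contact force between each of the arm, the fingers and indexer below 0.2 N and linear speed of gauge below 0.015 m/s); the arm keeps its last pose, push and grip.
It fails at once if the gauge is pushed hard on the tube (over 12 N) (contact force between gauge and indexer above 12 N).
It fails at once if one of the bystanders is moved by more than 30 mm (distance of any of oil_bottle, pliers, screwdriver, chuck_key, masking_roll from where it was at the start of the episode above 0.03 m).
It also fails if it takes over 67 s, if anything falls off the work surface, if the arm or the gripper's body presses on something with over 40 N, if the wrist force passes 120 N, or if a joint passes its speed limit or range.

## Working session

There is one attempt and no reset: what is moved stays moved. The work goes in short steps, Python scripts to look and compute and a shell command to move; the robot and the scene stay as the last step left them, time stands still between calls to the robot, and variables do not carry over. Pictures are saved under pics/ and viewed, and the job is handed in when it is done.

```bash
mkdir -p pics; cat > h.py <<'E'
from station import robot
import numpy as np, cv2
def snap(n,name):
    p,d=robot.snapshot(n); cv2.imwrite(f'pics/{name}.png',p); np.save(f'pics/{name}.npy',d); return p,d
def w(cam,u,v,z):
    P=robot.camera_params(cam);K,R,t=map(np.array,(P['K'],P['R'],P['t']))
    c=np.linalg.inv(K)@np.array([u,v,1.])*z
    return R.T@(c-t)
def proj(cam,X):
    P=robot.camera_params(cam);K,R,t=map(np.array,(P['K'],P['R'],P['t']))
    c=K@(R@np.array(X)+t); return c[:2]/c[2]
E
python3 - <<'E'
from h import *
np.set_printoptions(precision=4,suppress=True)
for c in('side','top'):
    p,d=snap(c,c+'0')
    for th in ['indexer','knob','spot','gauge','holder','oil_bottle','pliers','screwdriver','chuck_key','masking_roll','post']:
        try: 
            for r in robot.find_in(c,th)[:3]: print(c,th,round(r['p'],2),(np.array(r['box'])*[560,420,560,420]).round())
        except Exception as e: print(c,th,e)
    print(robot.camera_params(c))
print(robot.read_state())
E
```

```text
side indexer 0.8 [262. 269. 330. 370.]
side knob 0.92 [276. 269. 312. 349.]
side knob 0.4 [254. 258. 280. 280.]
side spot 0.73 [274. 270. 316. 355.]
side gauge 0.47 [275. 178. 287. 202.]
side holder 0.91 [246. 141. 275. 162.]
side oil_bottle 0.75 [321. 256. 334. 284.]
side pliers 0.72 [248. 182. 284. 202.]
side screwdriver 0.61 [271. 179. 289. 201.]
side chuck_key 0.45 [252. 235. 269. 251.]
side masking_roll 0.78 [256. 256. 280. 280.]
side post it knows: chuck_key, gauge, holder, indexer, knob, masking_roll, nose, oil_bottle, pliers, screwdriver, spindle, spot, tip
{'K': array([[434.5091,   0.    , 283.0872],
       [  0.    , 434.5091, 209.3642],
       [  0.    ,   0.    ,   1.    ]]), 'R': array([[ 0.9967, -0.0812,  0.0089],
       [-0.042 , -0.6031, -0.7966],
       [ 0.07  ,  0.7935, -0.6045]]), 't': array([-0.5031,  0.2163,  1.3141])}
top indexer 0.77 [365. 244. 438. 311.]
top indexer 0.61 [323. 233. 356. 252.]
top knob 0.74 [359. 245. 434. 296.]
top spot 0.68 [361. 244. 437. 296.]
top gauge 0.62 [247. 192. 254. 202.]
top holder 0.74 [348. 215. 367. 231.]
top holder 0.68 [246. 
[... 483 characters left out ...]
    [  0.    ,   0.    ,   1.    ]]), 'R': array([[ 0.487 , -0.8734,  0.0088],
       [-0.783 , -0.441 , -0.4386],
       [ 0.3869,  0.2067, -0.8987]]), 't': array([-0.0941,  0.552 ,  1.6142])}
{'time_s': 1.1, 'joints': array([-1.3535,  0.4261,  0.0739,  1.606 , -0.0341,  1.1108, -0.0671]), 'qvel': array([-0.0009,  0.0011, -0.0003, -0.0016, -0.0005,  0.0001,  0.0005]), 'joint_torque': array([  0.0001, -93.5536,   3.6638, -45.458 ,  -0.049 ,   0.013 ,
         0.0001]), 'tcp_pos': array([0.2421, 0.63  , 0.2055]), 'orientation': array([-0.573 , -3.0889,  0.0001]), 'wrist_force': array([ 0.6067, -0.1998,  0.0139]), 'moment': array([ 0.0005,  0.0745, -0.0282]), 'grip_width': 0.09365223258460362}
```

View pics/side0.png

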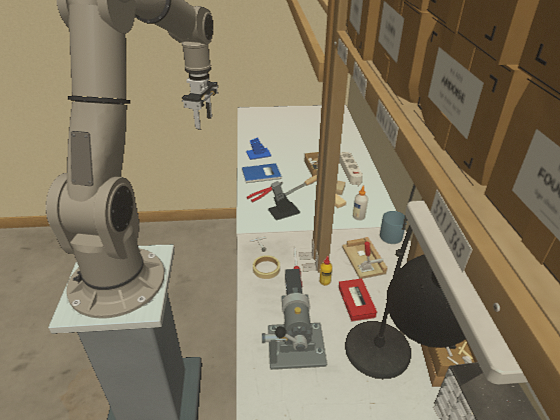

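View pics/top0.png

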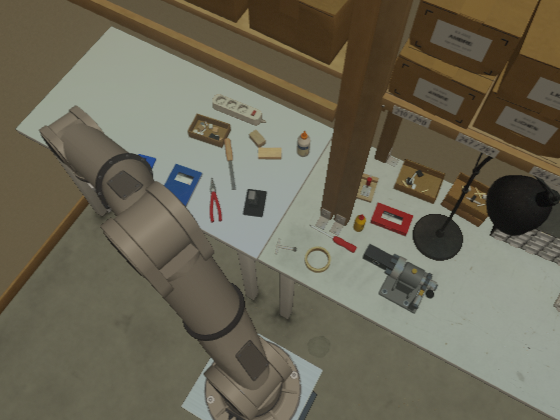

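```bash
python3 - <<'E'
import cv2
a=cv2.imread('pics/side0.png')[130:390,220:350]; cv2.imwrite('pics/side0c.png',cv2.resize(a[120:],None,fx=4,fy=4,interpolation=2)); cv2.imwrite('pics/side0d.png',cv2.resize(a[:130],None,fx=4,fy=4,interpolation=2))
a=cv2.imread('pics/top0.png')[140:325,235:445];cv2.imwrite('pics/top0c.png',cv2.resize(a,None,fx=3.2,fy=3.2,interpolation=2))
E
```

```text
(no output)
```

View pics/side0c.png

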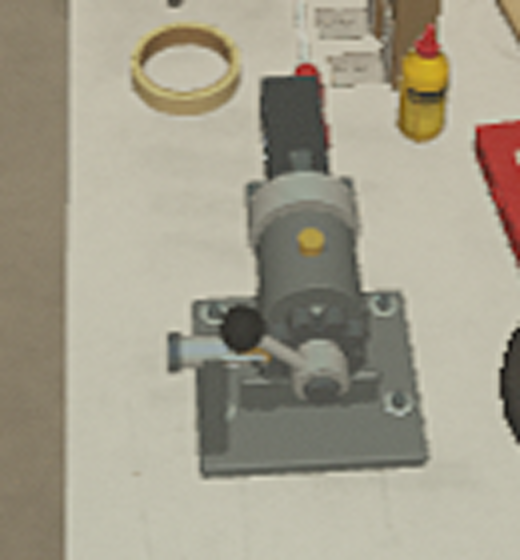

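View pics/side0d.png

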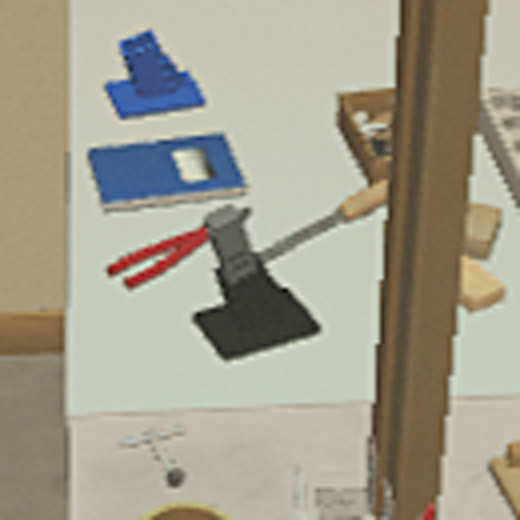

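View pics/top0c.png

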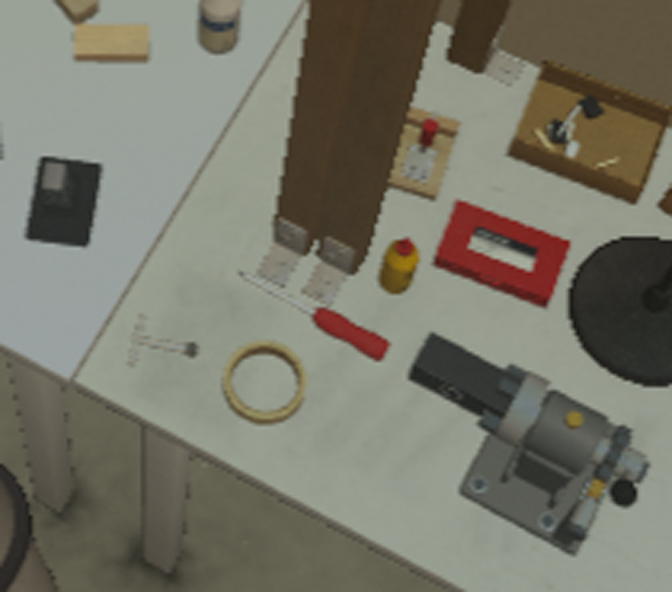

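Candidates for the holder are the black one with the grey gauge in it (top 255,202; side 280,200) and the blue look-alike (side 258,148; top ~148,161), which has no gauge. I'm choosing the black one. The lever knob is at side (281,332) and top (430,294), on the robot's side, so the spindle should be at about -1.571. Next I'll measure from depth.

```bash
cat >> h.py <<'E'
def cloud(cam,d,box):
    P=robot.camera_params(cam);K,R,t=map(np.array,(P['K'],P['R'],P['t']))
    l,t0,r,b=box; v,u=np.mgrid[t0:b,l:r]; z=d[t0:b,l:r]; m=z>0
    c=np.stack([(u[m]-K[0,2])/K[0,0]*z[m],(v[m]-K[1,2])/K[1,1]*z[m],z[m]],1)
    return (c-t)@R, u[m],v[m]
E
python3 - <<'E'
from h import *
np.set_printoptions(precision=3,suppress=True)
D={c:np.load(f'pics/{c}0.npy') for c in('side','top')}
I={c:cv2.imread(f'pics/{c}0.png') for c in('side','top')}
def rect(cam,box,zlo,zhi,name):
    P,u,v=cloud(cam,D[cam],box); m=(P[:,2]>zlo)&(P[:,2]<zhi)
    Q=P[m]; print(cam,name,m.sum(), 'min',Q.min(0),'max',Q.max(0),'med',np.median(Q,0), cv2.minAreaRect((Q[:,:2]*1000).astype(np.float32)))
    return Q
rect('side',(255,265,335,375),.008,.022,'base')
rect('top',(350,235,445,315),.008,.022,'base')
for c,b in(('side',(255,255,335,345)),('top',(350,235,442,300))):
    rect(c,b,.116,.132,'tube/barrel top'); 
# knob: black
for c,b in(('side',(270,322,290,345)),('top',(420,284,438,302))):
    P,u,v=cloud(c,D[c],b); dark=I[c][v,u].max(1)<45; Q=P[dark&(P[:,2]>.12)]; print(c,'knob',len(Q),np.median(Q,0),Q.min(0),Q.max(0))
for c,b in(('side',(262,175,305,222)),('top',(240,185,270,220))):
    rect(c,b,.008,.018,'hbase'); rect(c,b,.1,.2,'gauge upper'); rect(c,b,.06,.085,'mouth')
for c,b in(('side',(315,240,337,275)),('top',(318,205,352,235))): rect(c,b,.02,.5,'post')
print(rect('side',(315,60,345,290),.05,.9,'posts'))
E
```

```text
side base 1503 min [ 0.418 -0.339  0.008] max [0.646 0.02  0.022] med [ 0.526 -0.3    0.014] ((527.156982421875, -161.77557373046875), (354.97491455078125, 229.3854522705078), 88.0250015258789)
top base 963 min [ 0.375 -0.394  0.008] max [ 0.72  -0.056  0.022] med [ 0.509 -0.273  0.015] ((542.161376953125, -236.70355224609375), (264.2718811035156, 318.1796875), 28.123437881469727)
side tube/barrel top 963 min [ 0.428 -0.347  0.116] max [ 0.551 -0.11   0.132] med [ 0.515 -0.251  0.125] ((516.7630615234375, -231.3333740234375), (233.57769775390625, 111.51583862304688), 70.47093963623047)
top tube/barrel top 770 min [ 0.454 -0.348  0.116] max [ 0.547 -0.111  0.132] med [ 0.508 -0.212  0.124] ((514.1342163085938, -228.98992919921875), (235.33966064453125, 84.36209869384766), 78.83561706542969)
  return _methods._mean(a, axis=axis, dtype=dtype,
  ret = um.true_divide(
Traceback (most recent call last):
ValueError: zero-size array to reduction operation minimum which has no identity
```

```bash
cat > m.py <<'E'
from h import *
np.set_printoptions(precision=3,suppress=True)
D={c:np.load(f'pics/{c}0.npy') for c in('side','top')}
I={c:cv2.imread(f'pics/{c}0.png') for c in('side','top')}
def show(Q,name):
    if len(Q)<4: print(name,len(Q));return
    r=cv2.minAreaRect((Q[:,:2]*1000).astype(np.float32)); print(name,len(Q),Q.min(0),Q.max(0),np.median(Q,0),'rect',np.round(r[0],1),np.round(r[1],1),round(r[2],1))
E
python3 - <<'E'
from m import *
for c,b in(('side',(255,255,335,375)),('top',(350,235,442,315))):
    P,u,v=cloud(c,D[c],b)
    m=(P[:,2]>.119)&(P[:,2]<.131)
    show(P[m&(P[:,1]>-.205)],c+' tubetop')
    for ylo in np.arange(-.2,-.1,.02):
        q=P[m&(P[:,1]>ylo)&(P[:,1]<ylo+.02)]
        if len(q): print('  y',round(ylo+.01,2),'x',q[:,0].min(),q[:,0].max(),'z',np.median(q[:,2]))
    q=P[(P[:,2]>.155)&(P[:,2]<.25)]; show(q,c+' above .15')
    m=(P[:,2]>.008)&(P[:,2]<.02)&(P[:,1]<-.24)&(P[:,0]<.61)&(P[:,0]>.42); show(P[m],c+' base')
    dark=I[c][v,u].max(1)<60; Q=P[dark&(P[:,2]>.13)]; show(Q,c+' knob')
    # barrel ridge
    q=P[(P[:,2]>.10)&(P[:,2]<.145)&(P[:,1]>-.3)&(P[:,1]<-.24)]; show(q,c+' barrel')
for c,b in(('side',(262,175,305,222)),('top',(240,185,270,220))):
    P,u,v=cloud(c,D[c],b)
    dark=I[c][v,u].max(1)<70
    show(P[(P[:,2]>.007)&(P[:,2]<.018)&dark],c+' hbase')
    show(P[(P[:,2]>.1)],c+' gauge'); show(P[(P[:,2]>.12)],c+' gaugetop')
    show(P[(P[:,2]>.05)&(P[:,2]<.1)],c+' mid')
for c,b in(('side',(315,60,345,290)),('top',(318,0,412,235))):
    P,u,v=cloud(c,D[c],b); 
    for zl in(.05,.2,.4): show(P[(P[:,2]>zl)&(P[:,2]<zl+.1)&(P[:,1]<.2)&(P[:,1]>-.15)&(P[:,0]<.9)],c+' post %.2f'%zl)
E
```

```text
side tubetop 342 [ 0.498 -0.202  0.12 ] [ 0.539 -0.11   0.129] [ 0.518 -0.153  0.125] rect [ 518.9 -156.3] [91.3 40.2] 89.1
  y -0.19 x 0.498272249164302 0.5380239626881771 z 0.12550541579897362
  y -0.17 x 0.4994352769117149 0.5378911339720862 z 0.1253488615076303
  y -0.15 x 0.4992048410400231 0.5390255890366654 z 0.1248814154737692
  y -0.13 x 0.5003156446567065 0.539040193120283 z 0.1248262535774192
  y -0.11 x 0.499450744081766 0.537808062841007 z 0.12477176001194586
side above .15 78 [ 0.457 -0.35   0.155] [ 0.482 -0.326  0.167] [ 0.469 -0.34   0.16 ] rect [ 470.4 -338.6] [23.8 20.6] 38.4
side base 1101 [ 0.445 -0.339  0.008] [ 0.589 -0.24   0.02 ] [ 0.531 -0.311  0.014] rect [ 517.  -289.8] [144.7  98.3] 0.6
side knob 77 [ 0.457 -0.35   0.149] [ 0.48  -0.33   0.167] [ 0.468 -0.342  0.159] rect [ 469.5 -339.5] [21.9 20.4] 20.9
side barrel 589 [ 0.485 -0.3    0.103] [ 0.548 -0.24   0.145] [ 0.513 -0.279  0.13 ] rect [ 516.4 -270.2] [59.6 63.2] 89.8
top tubetop 318 [ 0.492 -0.205  0.119] [ 0.537 -0.111  0.131] [ 0.513 -0.155  0.124] rect [ 514.9 -158.3] [93.9 44.8] 89.4
  y -0.19
[... 1741 characters left out ...]
 [ 0.605 -0.067  0.05 ] [0.645 0.068 0.15 ] [ 0.621 -0.009  0.091] rect [626.2   0.9] [ 36.6 135.9] 2.5
side post 0.20 577 [ 0.605 -0.014  0.2  ] [0.644 0.092 0.3  ] [ 0.616 -0.008  0.252] rect [623.   39.6] [ 34.2 108. ] 5.2
side post 0.40 794 [ 0.605 -0.015  0.4  ] [0.644 0.09  0.5  ] [ 0.616 -0.008  0.452] rect [623.3  38. ] [ 34.  107.5] 5.0
top post 0.05 704 [ 0.597 -0.065  0.05 ] [0.9   0.091 0.15 ] [0.609 0.013 0.095] rect [738.3 -16.5] [147.4 316.4] 76.6
top post 0.20 680 [ 0.599 -0.023  0.2  ] [0.9  0.09 0.3 ] [0.608 0.024 0.251] rect [749.5  33.8] [100.3 304.6] 87.6
top post 0.40 780 [ 0.599 -0.011  0.4  ] [0.641 0.09  0.5  ] [0.607 0.036 0.452] rect [617.9  39.5] [ 35.6 103.5] 6.1
```

```bash
python3 -m handwheel '[[[0.83,-1,0.1,0,0],[0.83,-1,0.1,0,0],[0.83,-1,0.1,0,0],[0.83,-1,0.1,0,0],[0.83,-1,0.1,0,0],[0.83,-1,0.1,0,0],[0.83,-1,0.1,0,0],[0.83,-1,0.1,0,0],[0.83,-1,0.1,0,0],[0.83,-1,0.1,0,0],[0,-1,0,0,0],[0,-1,0,0,0],[0,-1,0,0,0],[0,-1,0,0,0],[0,-1,0,0,0],[0,-1,0,0,0],[0,-1,0,0,0],[0,-1,0,0,0]]]'; python3 -c "
from h import *;print(robot.read_state()['joints'])"
```

```text
time_s: 2.6
tcp_pos: [0.4495, 0.1789, 0.2306]
orientation: [0.573, 3.089, 0.001]
wrist_force: [0.9, 0.6, 0.3]
grip_width: 0.0002
[-0.78805764  0.07908789  0.29449797  2.00666073 -0.02649802  1.05897567
  0.72247896]
```

```bash
python3 -m handwheel '[[[0,-1,0,0,0],[0,-1,0,0,0],[0,-1,0,0,0],[0,-1,0,0,0],[0,-1,0,0,0],[0,-1,0,0,0],[0,-1,0,0,0],[0,-1,0,0,0],[0,-1,0,0,0],[0,-1,0,0,0],[0,-1,0,0,0],[0,-1,0,0,0],[-0.17,-1,0,0,0],[-0.17,-1,0,0,0],[-0.17,-1,0,0,0],[-0.17,-1,0,0,0],[-0.17,-1,0,0,0],[-0.17,-1,0,0,0],[-0.17,-1,0,0,0],[-0.17,-1,0,0,0]]]'; python3 - <<'E'
from h import *
print(robot.read_state()['joints'])
a,_=snap('side','s1');cv2.imwrite('pics/s1c.png',cv2.resize(a[170:390,200:360],None,fx=3,fy=3,interpolation=2))
E
```

```text
time_s: 4.27
tcp_pos: [0.4153, -0.3211, 0.2306]
orientation: [0.573, 3.088, 0.0]
wrist_force: [0.5, 0.4, 0.3]
grip_width: 0.0001
[-0.14069883  0.18570914  0.77756181  1.94452028 -0.1487335   1.06821708
  1.90436001]
```

View pics/s1c.png

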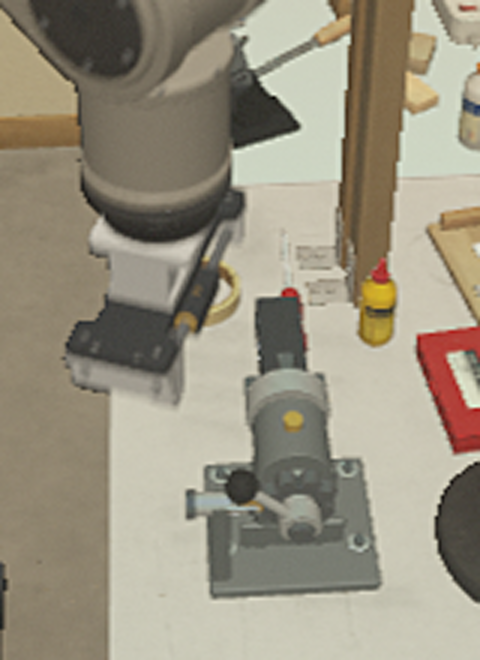

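```bash
python3 -m handwheel '[[[0,-0.15,-0.88,0,0],[0,-0.15,-0.88,0,0],[0,-0.15,-0.88,0,0],[0,-0.15,-0.88,0,0],[0,0,0,0,0],[0.2,0,0,0,0],[0.2,0,0,0,0],[0.2,0,0,0,0],[0.2,0,0,0,0],[0.2,0,0,0,0],[0.2,0,0,0,0],[0.2,0,0,0,0],[0.2,0,0,0,0]]]'; python3 - <<'E'
from h import *
for c in('side','top'):
    a,_=snap(c,c+'2')
a=cv2.imread('pics/side2.png');cv2.imwrite('pics/s2c.png',cv2.resize(a[230:390,200:360],None,fx=3,fy=3,interpolation=2))
a=cv2.imread('pics/top2.png');cv2.imwrite('pics/t2c.png',cv2.resize(a[220:330,340:480],None,fx=4,fy=4,interpolation=2))
E
```

```text
time_s: 5.4
tcp_pos: [0.4494, -0.3339, 0.1418]
orientation: [-0.574, -3.077, -0.005]
wrist_force: [-49.5, 14.7, 37.4]
grip_width: 0.0009
```

View pics/s2c.png

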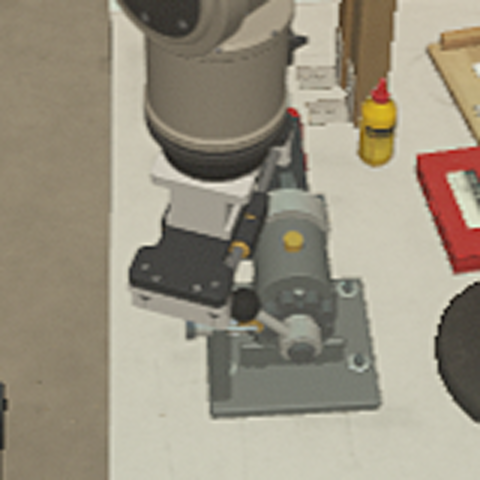

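View pics/t2c.png

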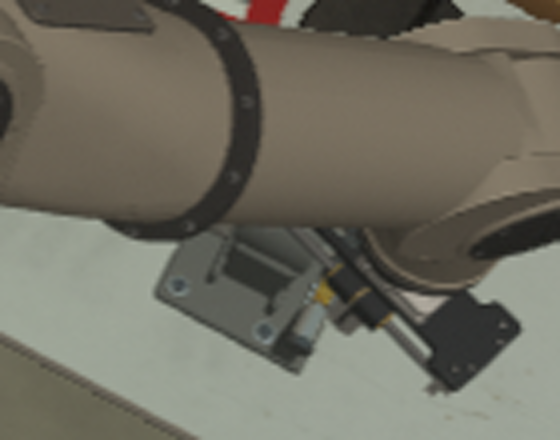

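The pushing force shows friction locking the knob against a purely horizontal push. I'll back off a little and follow the knob's arc instead.

```bash
python3 -m handwheel '[[[-0.24,0,0,0,0],[0,0,0,0,0],[0.13,0,0.11,0,0],[0.13,0,0.11,0,0],[0.14,0,0.1,0,0],[0.14,0,0.1,0,0],[0.15,0,0.08,0,0],[0.15,0,0.08,0,0],[0.16,0,0.06,0,0],[0.16,0,0.06,0,0]]]'; python3 - <<'E'
from h import *
for c in('side','top'):
    a,_=snap(c,c+'3')
a=cv2.imread('pics/side3.png');cv2.imwrite('pics/s3c.png',cv2.resize(a[230:390,200:360],None,fx=3,fy=3,interpolation=2))
E
```

```text
time_s: 6.33
tcp_pos: [0.4793, -0.3349, 0.1602]
orientation: [0.573, 3.089, -0.0]
wrist_force: [0.3, 0.2, -0.3]
grip_width: 0.0006
```

View pics/s3c.png

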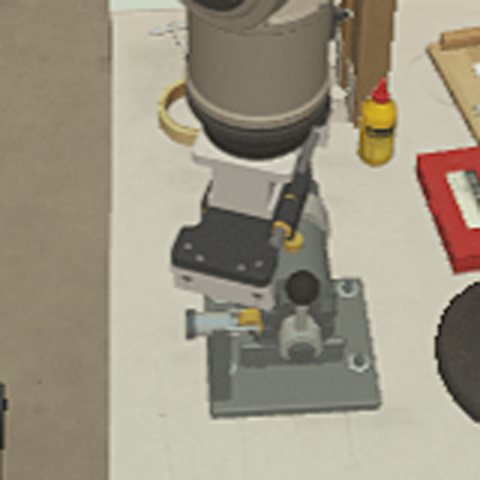

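```bash
python3 -m handwheel '[[[0.2,0,0,0,0],[0.2,0,0,0,0],[0.2,0,0,0,0],[0.17,0,-0.01,0,0],[0.17,0,-0.01,0,0],[0.17,0,-0.03,0,0],[0.17,0,-0.03,0,0],[0.16,0,-0.06,0,0],[0.16,0,-0.06,0,0],[0.15,0,-0.08,0,0],[0.15,0,-0.08,0,0],[0,0,0,0,0],[0,0,0,0,0]]]'; python3 - <<'E'
from h import *
for c in('side','top'):
    a,_=snap(c,c+'4')
a=cv2.imread('pics/side4.png');cv2.imwrite('pics/s4c.png',cv2.resize(a[230:390,200:360],None,fx=3,fy=3,interpolation=2))
E
```

```text
time_s: 7.52
tcp_pos: [0.5261, -0.3349, 0.1507]
orientation: [-0.573, -3.089, 0.0]
wrist_force: [-0.0, -0.9, -0.2]
grip_width: 0.0006
```

View pics/s4c.png

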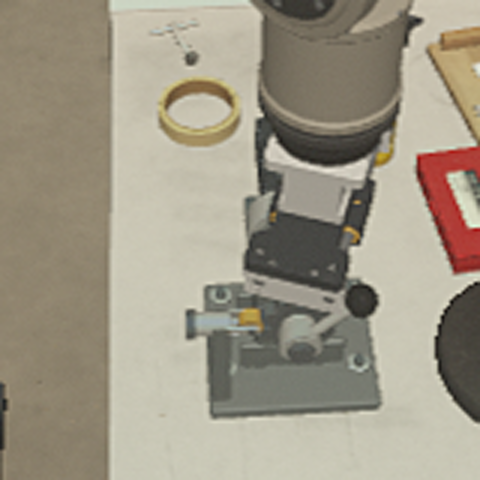

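Spindle snapped to the far-side 45° position with no contact force. Next I'll rise, retreat, and check the ring from above.

```bash
python3 -m handwheel '[[[-0.1,0,0.9,0,0],[-0.3,0,0.9,0,0],[-0.5,0.3,0.9,0,0],[-0.8,0.9,0.7,0,0],[-0.8,1,0.5,0,0],[-0.6,1,0,0,0],[0,1,0,0,0],[0,1,0,0,0],[0,1,0,0,0],[0,1,0,0,0],[0,1,0,0,0],[0,1,0,0,0],[0,1,0,0,0],[0,1,0,0,0],[0,1,0,0,40],[0,1,0,0,40]]]'; python3 - <<'E'
from h import *
for c in('side','top'):
    a,_=snap(c,c+'5')
    for r in robot.find_in(c,'spot')[:2]: print(c,r['p'],(np.array(r['box'])*[560,420,560,420]).round())
a=cv2.imread('pics/side5.png');cv2.imwrite('pics/s5c.png',cv2.resize(a[230:390,200:360],None,fx=3,fy=3,interpolation=2))
a=cv2.imread('pics/top5.png');cv2.imwrite('pics/t5c.png',cv2.resize(a[220:330,340:480],None,fx=4,fy=4,interpolation=2))
E
```

```text
time_s: 8.95
tcp_pos: [0.4483, -0.0039, 0.2488]
orientation: [0.574, 3.088, 0.001]
wrist_force: [0.8, -1.2, 0.7]
grip_width: 0.0104
side 0.9 [282. 267. 329. 351.]
top 0.92 [359. 244. 446. 291.]
```

View pics/s5c.png

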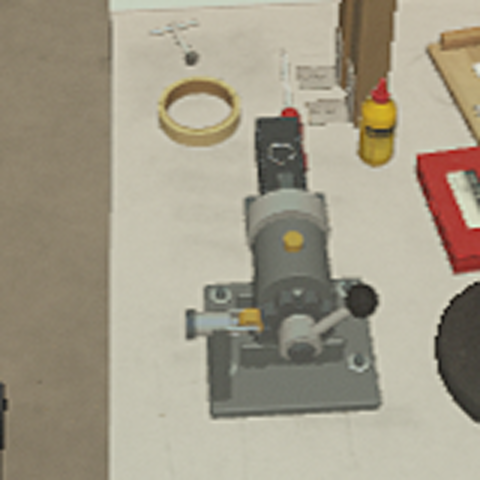

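View pics/t5c.png

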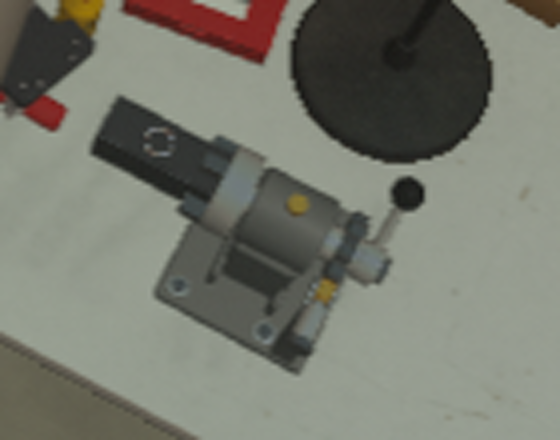

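```bash
python3 - <<'E'
from m import *
for c in('side','top'):
  P,u,v=cloud(c,D[c],{'side':(262,175,305,222),'top':(240,185,270,220)}[c])
  for yaw in(21.5,):
    a=np.radians(yaw);b=np.radians(15)
    xh=np.array([np.cos(a),np.sin(a),0]);yh=np.array([-np.sin(a),np.cos(a),0]);z=np.array([0,0,1])
    zg=np.cos(b)*z-np.sin(b)*xh; xg=np.cos(b)*xh+np.sin(b)*z
    Q=P[P[:,2]>.09]; L=np.stack([Q@xg,Q@yh,Q@zg],1)
    print(c,len(L)); 
    for i in range(3): print(np.percentile(L[:,i],[0,3,10,50,90,97,100]))
    top=L[L[:,2]>L[:,2].max()-.006]; print('top face',len(top),top.min(0),top.max(0),top.mean(0))
    cen=np.array([(top[:,0].min()+top[:,0].max())/2,(top[:,1].min()+top[:,1].max())/2,np.median(top[:,2])])
    W=cen[0]*xg+cen[1]*yh+cen[2]*zg; print('top centre',W,'at z=.12',W-zg*((W[2]-.12)/zg[2]),'origin',W-.105*zg)
n=5
for c,(u,v) in {'side':(294,281.3),'top':(380,255.5)}.items():
    d=np.load(f'pics/{c}5.npy'); print(c,'spot',w(c,u,v,np.median(d[int(v)-2:int(v)+3,int(u)-2:int(u)+3])))
E
python3 -m handwheel '[[[0,1,0,0,50],[0,1,0,0,50],[0,1,0,0.5,50],[0,1,0,1,50],[0,1,0,1,50],[0,1,0,1,50],[0,1,0,1,50],[0,1,0,1,50],[0.1,1,0,1,50],[0.2,0.9,0,0.6,50]]]'; python3 - <<'E'
from h import *
print(robot.read_state()['joints'])
for c in('side','top'):
    a,_=snap(c,c+'6')
a=cv2.imread('pics/side6.png');cv2.imwrite('pics/s6c.png',cv2.resize(a[80:240,200:360],None,fx=3,fy=3,interpolation=2))
a=cv2.imread('pics/top6.png');cv2.imwrite('pics/t6c.png',cv2.resize(a[130:270,180:340],None,fx=4,fy=4,interpolation=2))
E
```

```text
side 127
[0.572 0.573 0.575 0.587 0.6   0.602 0.603]
[0.074 0.076 0.077 0.081 0.091 0.096 0.103]
[-0.067 -0.061 -0.057 -0.032 -0.016 -0.014 -0.01 ]
top face 14 [ 0.577  0.078 -0.016] [ 0.602  0.095 -0.01 ] [ 0.592  0.087 -0.015]
top centre [0.502 0.291 0.137] at z=.12 [0.506 0.293 0.12 ] origin [0.527 0.301 0.036]
top 81
[0.569 0.57  0.571 0.582 0.594 0.597 0.599]
[0.079 0.079 0.08  0.089 0.098 0.1   0.101]
[-0.06  -0.054 -0.047 -0.02  -0.013 -0.01  -0.008]
top face 9 [ 0.572  0.082 -0.013] [ 0.583  0.099 -0.008] [ 0.578  0.091 -0.011]
top centre [0.488 0.29  0.139] at z=.12 [0.493 0.292 0.12 ] origin [0.514 0.3   0.038]
side spot [ 0.52  -0.158  0.125]
top spot [ 0.516 -0.16   0.123]
time_s: 9.98
tcp_pos: [0.4563, 0.2429, 0.2486]
orientation: [-0.596, 3.084, 0.0]
wrist_force: [0.2, -0.3, 0.7]
grip_width: 0.0495
[-0.86153315  0.12334886  0.27312188  1.91755819 -0.03718236  1.10525524
  1.37876204]
```

View pics/s6c.png

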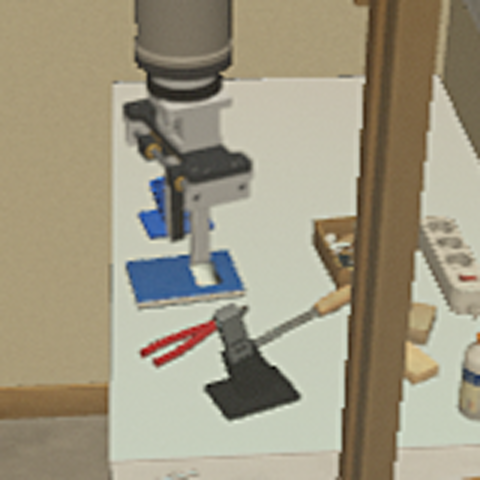

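View pics/t6c.png

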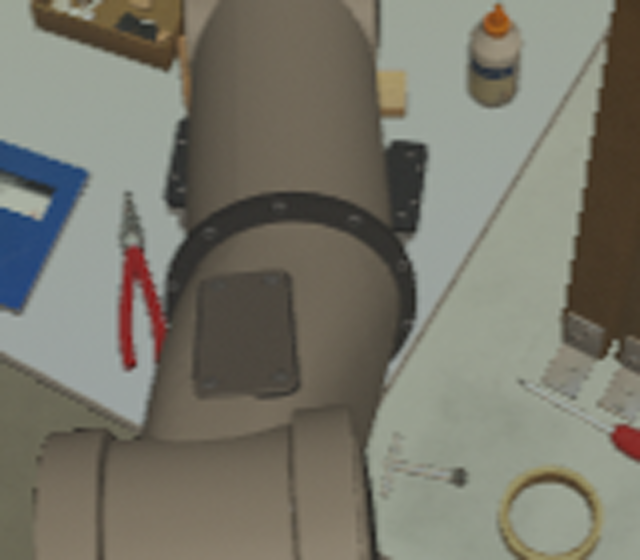

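```bash
python3 -m handwheel '[[[0.91,0.99,0,0,50],[0.91,0.99,0,0,50],[0,0,-0.9,0,50],[0,0,-0.9,0,50],[0,0,-0.9,0,50],[0,0,0,0,50]]]'; python3 - <<'E'
from h import *
for c in('side','top'):
    a,_=snap(c,c+'7')
a=cv2.imread('pics/side7.png');cv2.imwrite('pics/s7c.png',cv2.resize(a[110:230,220:340],None,fx=5,fy=5,interpolation=2))
E
```

```text
time_s: 10.58
tcp_pos: [0.5005, 0.2892, 0.1773]
orientation: [0.583, -3.082, 0.005]
wrist_force: [-1.8, -1.1, -0.3]
grip_width: 0.0502
```

View pics/s7c.png

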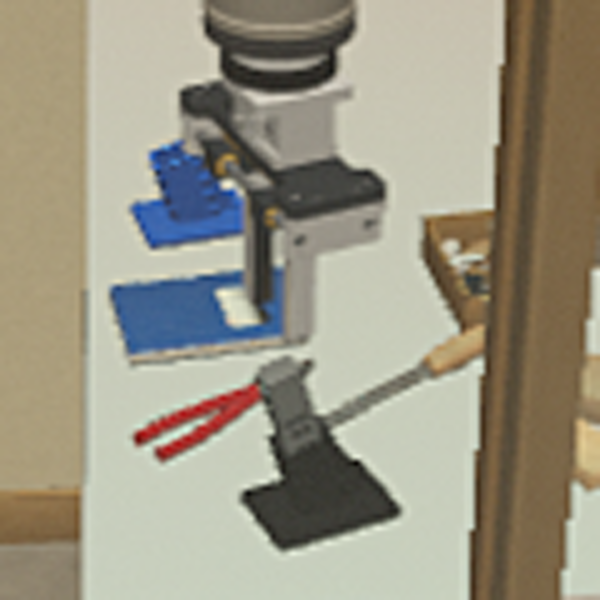

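```bash
python3 -m handwheel '[[[0.02,0.06,-0.8,0,50],[0,0,-0.8,0,50],[0,0,-0.8,0,50],[0,0,-0.5,0,50],[0,0,0,0,50]]]'; python3 - <<'E'
from h import *
for c in('side','top'):
    a,_=snap(c,c+'8')
a=cv2.imread('pics/side8.png');cv2.imwrite('pics/s8c.png',cv2.resize(a[110:230,220:340],None,fx=5,fy=5,interpolation=2))
E
```

```text
time_s: 11.1
tcp_pos: [0.5018, 0.2929, 0.1076]
orientation: [0.587, -3.085, 0.001]
wrist_force: [-0.6, -0.4, -0.3]
grip_width: 0.05
```

View pics/s8c.png

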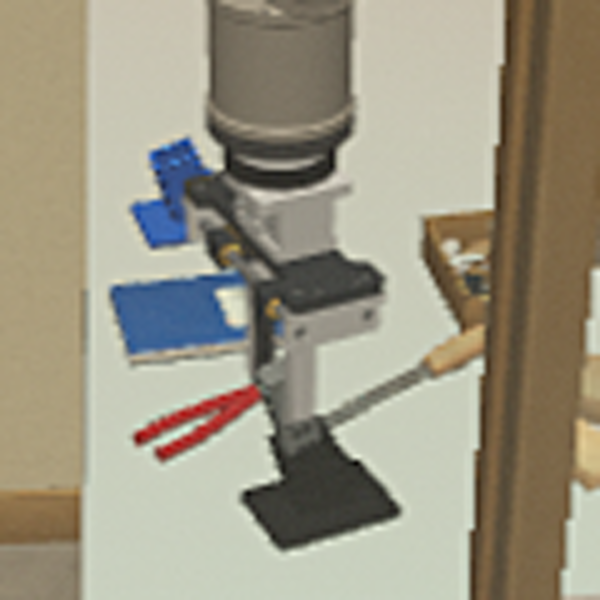

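```bash
python3 -m handwheel '[[[0,0,0,0,25],[0,0,0,0,25],[0,0,0,0,25],[0,0,0,0,25]]]'; python3 -m handwheel '[[[0,0,0,0,10],[0,0,0,0,10],[0,0,0,0,10],[0,0,0,0,10]]]'
```

```text
time_s: 11.53
tcp_pos: [0.5023, 0.2938, 0.1092]
orientation: [-0.588, 3.085, 0.001]
wrist_force: [-0.0, 0.8, -0.6]
grip_width: 0.0273
time_s: 11.87
tcp_pos: [0.5022, 0.2937, 0.1088]
orientation: [-0.588, 3.086, 0.0]
wrist_force: [-1.3, -0.2, 5.5]
grip_width: 0.0218
```

```bash
python3 -m handwheel '[[[-0.066,-0.026,0.263,0,10],[-0.066,-0.026,0.263,0,10],[-0.066,-0.026,0.263,0,10],[-0.066,-0.026,0.263,0,10],[-0.066,-0.026,0.263,0,10],[0,0,0,0,10]]]'; python3 - <<'E'
from h import *
for c in('side','top'):
    a,_=snap(c,c+'9')
a=cv2.imread('pics/side9.png');cv2.imwrite('pics/s9c.png',cv2.resize(a[110:230,220:340],None,fx=5,fy=5,interpolation=2))
E
```

```text
time_s: 12.37
tcp_pos: [0.4939, 0.2905, 0.1429]
orientation: [-0.588, 3.085, 0.001]
wrist_force: [0.2, 0.3, -1.0]
grip_width: 0.0218
```

View pics/s9c.png

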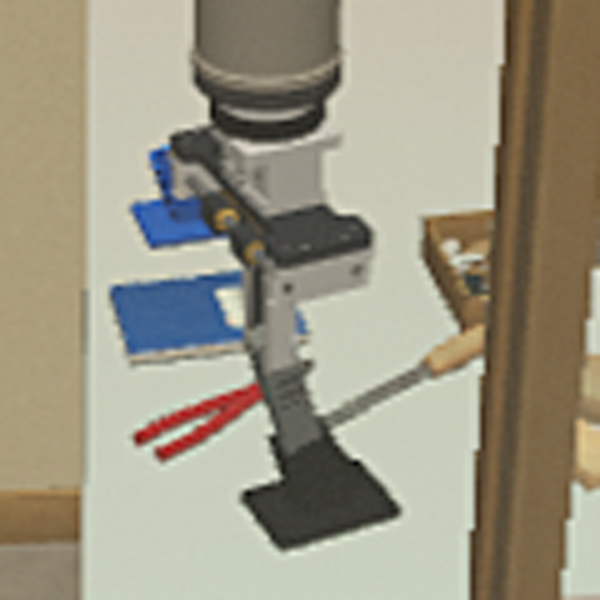

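```bash
python3 -m handwheel '[[[0.1,0.04,0.005,0,10],[0.1,0.04,0.005,0,10],[0.1,0.04,0.01,0,10],[0.1,0.04,0.01,0,10]]]';  python3 -m handwheel '[[[0.1,0.04,0.01,0,10],[0.1,0.04,0.02,0,10],[0.1,0.04,0.02,0,10],[0.1,0.04,0.02,0,10],[0,0,0,0,10]]]';python3 - <<'E'
from h import *
for c in('side','top'):
    a,_=snap(c,c+'10')
a=cv2.imread('pics/side10.png');cv2.imwrite('pics/s10c.png',cv2.resize(a[110:230,220:340],None,fx=5,fy=5,interpolation=2))
E
```

```text
time_s: 12.8
tcp_pos: [0.5034, 0.2941, 0.1415]
orientation: [0.588, -3.084, 0.001]
wrist_force: [-3.7, -1.4, -1.0]
grip_width: 0.022
time_s: 13.22
tcp_pos: [0.5144, 0.2984, 0.1439]
orientation: [-0.588, 3.086, -0.0]
wrist_force: [-1.8, -1.9, -0.8]
grip_width: 0.0217
```

View pics/s10c.png

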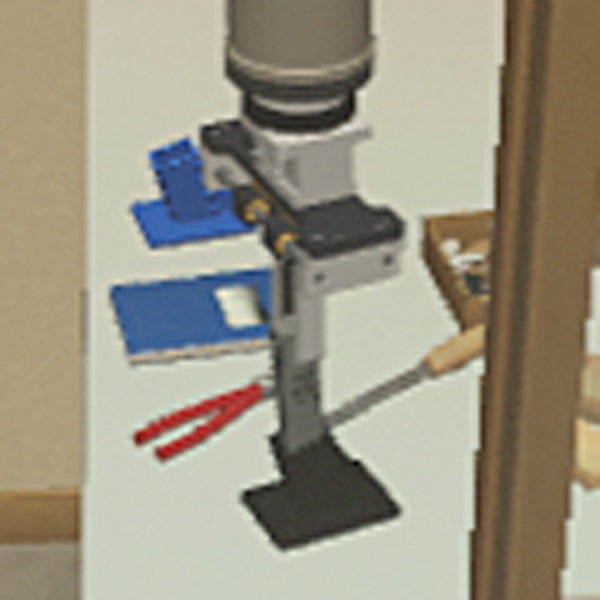

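```bash
python3 -m handwheel '[[[0.06,0.025,0.01,0,10],[0.06,0.025,0.01,0,10],[0,0,0,0,10]]]';cat > t.py <<'E'
from m import *
import sys
def tilt(c,name,box,zlo,zhi):
    a,d=snap(c,name)
    P,u,v=cloud(c,d,box)
    L=P
    m=(L[:,2]>zlo)&(L[:,2]<zhi); L=L[m];u=u[m];v=v[m]
    return a,L,u,v
E
python3 - <<'E'
from t import *
a,L,u,v=tilt('side','side11',(260,170,300,205),.075,.135)
a0=np.radians(21.5);xh=np.array([np.cos(a0),np.sin(a0)]);yh=np.array([-xh[1],xh[0]])
X=L[:,:2]@xh;Y=L[:,:2]@yh
for z in np.arange(.075,.135,.006):
    m=(L[:,2]>=z)&(L[:,2]<z+.006)&(Y<.11)&(Y>.06)
    print(round(z+.003,3),m.sum(),np.sort(X[m])[[0,1,-2,-1]],np.sort(Y[m])[[0,-1]],) if m.sum()>3 else 0
cv2.imwrite('pics/s11c.png',cv2.resize(a[160:215,250:310],None,fx=10,fy=10,interpolation=2))
E
```

```text
time_s: 13.57
tcp_pos: [0.517, 0.2995, 0.1444]
orientation: [0.588, -3.086, 0.0]
wrist_force: [-3.4, -1.7, -1.1]
grip_width: 0.0219
0.078 18 [0.576 0.577 0.608 0.611] [0.07  0.091]
0.084 12 [0.577 0.578 0.601 0.603] [0.075 0.084]
0.09 13 [0.574 0.576 0.599 0.605] [0.073 0.093]
0.096 9 [0.575 0.575 0.594 0.597] [0.074 0.093]
0.102 14 [0.575 0.576 0.6   0.601] [0.074 0.09 ]
0.108 12 [0.574 0.575 0.6   0.602] [0.072 0.088]
0.114 12 [0.576 0.576 0.597 0.6  ] [0.075 0.089]
0.12 14 [0.574 0.576 0.6   0.602] [0.074 0.1  ]
0.126 17 [0.573 0.573 0.596 0.597] [0.073 0.097]
0.132 9 [0.574 0.575 0.599 0.6  ] [0.073 0.086]
```

View pics/s11c.png

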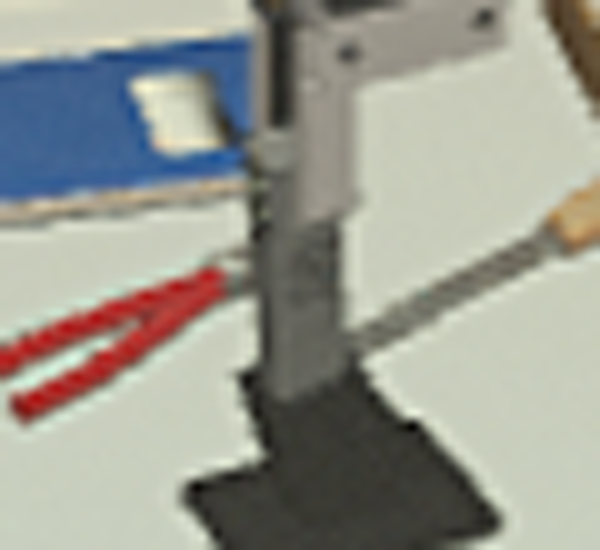

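```bash
python3 -m handwheel '[[[0.1,0.04,0.01,0,10],[0,0,0.1,0,10],[0,0,0.5,0,10],[-0.3,-0.1,0.9,0,10],[-0.5,-0.5,0.9,0,10],[-0.6,-0.8,0.9,0,10],[-0.5,-1,0.9,0,10],[-0.2,-1,0.8,0,10],[0,0,0,0,10]]]';python3 - <<'E'
from t import *
s=robot.read_state();print(s['tcp_pos'])
a,L,u,v=tilt('side','side12',(250,100,310,215),.2,.3)
x,y=proj('side',s['tcp_pos']).astype(int); print(x,y)
cv2.imwrite('pics/s12c.png',cv2.resize(a[y-40:y+50,x-50:x+50],None,fx=6,fy=6,interpolation=2))
b,d=snap('top','top12')
x,y=proj('top',s['tcp_pos']).astype(int); print(x,y)
cv2.imwrite('pics/t12c.png',cv2.resize(b[y-50:y+50,x-50:x+50],None,fx=6,fy=6,interpolation=2))
E
```

```text
time_s: 14.37
tcp_pos: [0.4684, 0.2121, 0.2751]
orientation: [-0.58, 3.08, 0.005]
wrist_force: [1.3, -0.4, -0.4]
grip_width: 0.0216
[0.468 0.212 0.275]
266 160
267 192
```

View pics/s12c.png

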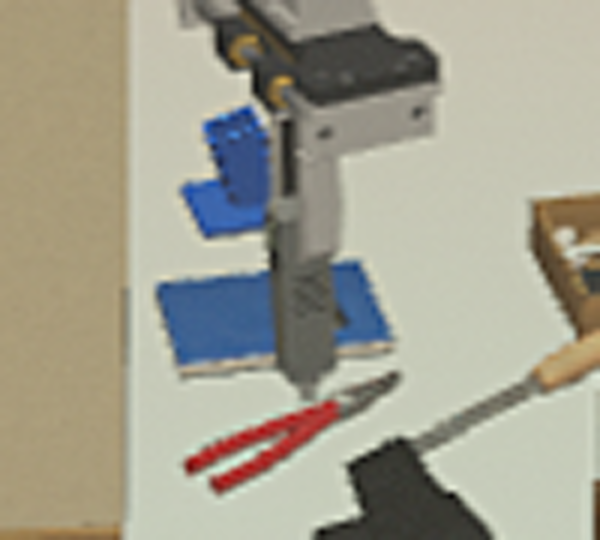

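View pics/t12c.png

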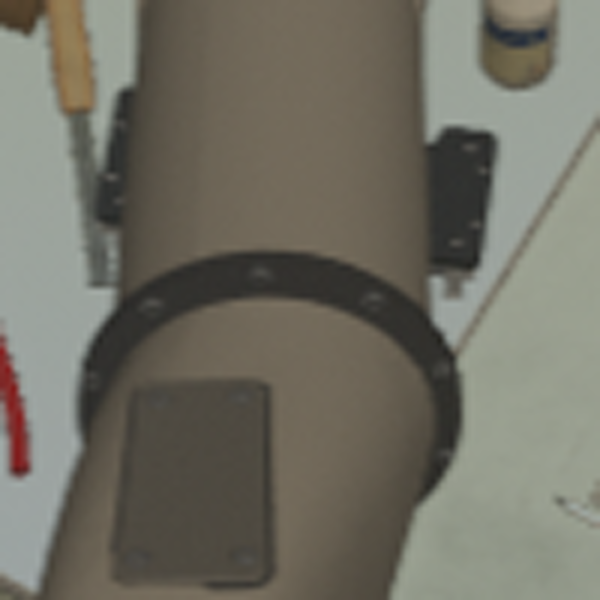

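```bash
python3 - <<'E'
from h import *
np.set_printoptions(precision=4,suppress=True)
a=cv2.imread('pics/side12.png');d=np.load('pics/side12.npy')
P,u,v=cloud('side',d,(255,150,285,190))
a0=np.radians(21.5);xh=np.array([np.cos(a0),np.sin(a0)]);yh=np.array([-xh[1],xh[0]])
s=robot.read_state()['tcp_pos']; print('tcp xh,yh',s[:2]@xh,s[:2]@yh)
near=(abs(P[:,0]-s[0])<.05)&(abs(P[:,1]-s[1])<.05)&(P[:,2]>.15)
P=P[near];X=P[:,:2]@xh;Y=P[:,:2]@yh
print(P[:,2].min())
zs=[];lo=[];hi=[]
for z in np.arange(.175,.275,.007):
    m=(P[:,2]>=z)&(P[:,2]<z+.007)
    if m.sum()>3: print(round(z+.0035,4),m.sum(),X[m].min(),X[m].max(),Y[m].min(),Y[m].max()); 
    if m.sum()>3 and z>.2: zs.append(z);lo.append(X[m].min());hi.append(X[m].max())
print(np.degrees(np.polyfit(zs,lo,1)[0]),np.degrees(np.polyfit(zs,hi,1)[0]))
for z in(.28,.24,.2,.185): print(z,proj('side',[s[0],s[1],z]))
E
```

```text
tcp xh,yh 0.5141898635421328 0.02907680158489766
0.18079262621721323
0.1855 4 0.5089886319713384 0.5140989532702208 0.01890849929932584 0.023699833927701017
0.1995 7 0.503427337452921 0.5266186410759272 0.013191893971346319 0.018700918773333974
0.2065 25 0.49726366015639667 0.5267932719536924 0.011158353568183678 0.03125768269448016
0.2135 16 0.49831898996195734 0.5268653307805926 0.012956940208637602 0.031058907775216034
0.2205 17 0.4970672017431001 0.5208208087754169 0.01030997519205699 0.02973454839449359
0.2275 19 0.4972348132357836 0.5237756681787693 0.008929845207115258 0.026944714442067794
0.2345 18 0.4969730658481793 0.5240020857262384 0.011080474756760559 0.026140475189214706
0.2415 19 0.49674149843189447 0.5238679165211366 0.012983262242280037 0.028726090158293863
0.2485 18 0.4965518948974699 0.5240693301111836 0.010705573451944941 0.03195519362904455
0.2555 23 0.4956836749094878 0.5219543899897703 0.00925191566963542 0.03292129937531895
0.2625 19 0.4938098935518007 0.5232165844944752 0.010944972461129111 0.024910425976164656
0.2695 21 0.49335464053837563 0.5239595340907504 0.009570464274894419 0.03186428155905812
0.2765 14 0.4943238760998191 0.5177195268297057 0.0066090504138885545 0.029511630424763995
-3.5606492057346384 -3.9720036639896676
0.28 [266.3703 158.9969]
0.24 [266.5518 169.969 ]
0.2 [266.7271 180.5612]
0.185 [266.7912 184.4394]
```

```bash
python3 - <<'E'
from h import *
np.set_printoptions(precision=4,suppress=True)
a0=np.radians(21.5);xh=np.array([np.cos(a0),np.sin(a0)]);yh=np.array([-xh[1],xh[0]])
def an(f,box,c,z0,z1,dy=.05,dx=.05):
    P,u,v=cloud('side',np.load(f),box)
    P=P[(abs(P[:,0]-c[0])<dx)&(abs(P[:,1]-c[1])<dy)];X=P[:,:2]@xh;zs=[];lo=[];hi=[]
    for z in np.arange(z0,z1,.006):
        m=(P[:,2]>=z)&(P[:,2]<z+.006)
        if m.sum()>5: zs.append(z);q=np.sort(X[m]);lo.append(q[:2].mean());hi.append(q[-2:].mean())
    A=np.polyfit(zs,lo,1);B=np.polyfit(zs,hi,1);print(f,len(zs),np.degrees(np.arctan([A[0],B[0]])))
an('pics/side0.npy',(255,165,300,205),(.505,.292),.085,.135)
an('pics/side12.npy',(250,130,285,190),(.4684,.2121),.20,.27)
an('pics/side12.npy',(250,130,290,190),(.4684,.2121),.285,.33)
an('pics/side11.npy',(250,165,290,205),(.517,.2995),.082,.135)
E
```

```text
pics/side0.npy 9 [-12.6001 -13.2836]
pics/side12.npy 12 [-3.3678 -1.991 ]
pics/side12.npy 8 [17.0258 -0.7744]
pics/side11.npy 9 [-2.9186 -3.8324]
```

```bash
python3 -m handwheel '[[[0.5,0.88,-0.2,0,10],[0.5,0.88,-0.2,0,10],[0.5,0.88,-0.2,0,10],[0.48,0.87,-0.2,0,10],[0,0,-0.9,0,10],[0,0,-0.9,0,10],[0,0,-0.9,0,10],[0,0,0,0,10]]]'; python3 -m handwheel '[[[0,0,-0.4,0,10],[0,0,-0.4,0,10],[0,0,-0.4,0,10],[0,0,-0.4,0,10],[0,0,0,0,10]]]'
```

```text
time_s: 15.13
tcp_pos: [0.5144, 0.3033, 0.1775]
orientation: [0.589, -3.08, 0.005]
wrist_force: [-0.9, -0.7, -1.9]
grip_width: 0.022
time_s: 15.55
tcp_pos: [0.5178, 0.3042, 0.1431]
orientation: [-0.587, 3.083, 0.003]
wrist_force: [-3.7, -2.2, 8.2]
grip_width: 0.0219
```

```bash
python3 -m handwheel '[[[0,0,0.4,0,10],[0,-0.08,0.2,0,10],[0,-0.08,0,0,10],[0,0,-0.2,0,10],[0,0,-0.2,0,10],[0,0,-0.1,0,10],[0,0,0,0,10]]]'; python3 - <<'E'
from h import *
a,_=snap('side','side13')
cv2.imwrite('pics/s13c.png',cv2.resize(a[150:225,240:320],None,fx=7,fy=7,interpolation=2))
E
```

```text
time_s: 16.13
tcp_pos: [0.5157, 0.299, 0.1434]
orientation: [0.588, -3.084, 0.001]
wrist_force: [0.1, -0.2, -1.7]
grip_width: 0.0218
```

View pics/s13c.png

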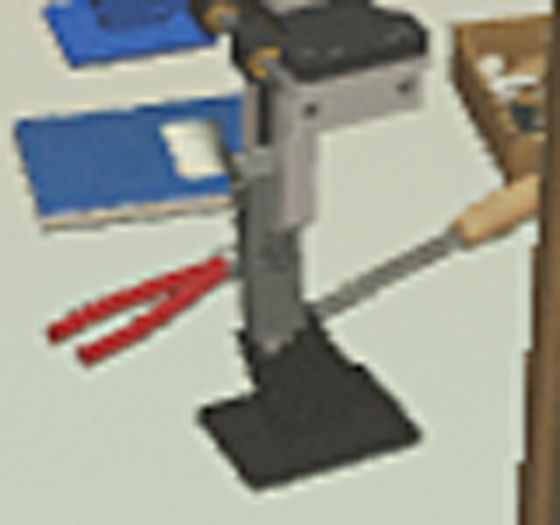

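```bash
python3 -m handwheel '[[[0,0,-0.08,0,10],[0,0,-0.08,0,10],[0,0,0,0,10]]]'; python3 -m handwheel '[[[0.06,0.024,0,0,10],[0.06,0.024,0,0,10],[0.06,0.024,0,0,10],[0,0,0,0,10]]]'
```

```text
time_s: 16.43
tcp_pos: [0.5162, 0.2992, 0.1401]
orientation: [0.588, -3.086, 0.0]
wrist_force: [-0.1, -0.5, -1.2]
grip_width: 0.022
time_s: 16.77
tcp_pos: [0.5206, 0.3011, 0.1405]
orientation: [0.588, -3.085, 0.0]
wrist_force: [-2.5, -1.4, -0.4]
grip_width: 0.022
```

```bash
python3 -m handwheel '[[[0.046,0.019,0,0,10],[0.046,0.019,0,0,10],[0.046,0.019,0,0,10],[0.046,0.019,0,0,10],[0,0,0,0,10]]]'; python3 -m handwheel '[[[0,0,0.3,0,10],[0,0,0.7,0,10],[-0.3,-0.12,0.9,0,10],[-0.5,-0.5,0.9,0,10],[-0.6,-0.8,0.9,0,10],[-0.5,-1,0.9,0,10],[-0.2,-1,0.8,0,10],[0,0,0,0,10],[0,0,0,0,10]]]'; python3 - <<'E'
from h import *
np.set_printoptions(precision=4,suppress=True)
s=robot.read_state()['tcp_pos']
a,_=snap('side','side14')
x,y=proj('side',s).astype(int)
cv2.imwrite('pics/s14c.png',cv2.resize(a[y-40:y+50,x-50:x+50],None,fx=6,fy=6,interpolation=2))
a0=np.radians(21.5);xh=np.array([np.cos(a0),np.sin(a0)])
P,u,v=cloud('side',np.load('pics/side14.npy'),(x-20,y-20,x+20,y+30))
P=P[(abs(P[:,0]-s[0])<.05)&(abs(P[:,1]-s[1])<.05)&(P[:,2]>.14)];X=P[:,:2]@xh;zs=[];lo=[];hi=[]
print('minz rel tcp',np.sort(P[:,2])[:4]-s[2])
for z in np.arange(s[2]-.067,s[2]-.002,.006):
        m=(P[:,2]>=z)&(P[:,2]<z+.006)
        if m.sum()>5: zs.append(z);q=np.sort(X[m]);lo.append(q[:2].mean());hi.append(q[-2:].mean())
A=np.polyfit(zs,lo,1);B=np.polyfit(zs,hi,1);print(len(zs),np.degrees(np.arctan([A[0],B[0]])))
E
```

```text
time_s: 17.18
tcp_pos: [0.5249, 0.3028, 0.1404]
orientation: [0.588, -3.085, 0.001]
wrist_force: [-5.0, -1.8, 1.4]
grip_width: 0.022
time_s: 17.93
tcp_pos: [0.4738, 0.2169, 0.2777]
orientation: [-0.585, 3.083, 0.003]
wrist_force: [0.3, 0.7, -1.3]
grip_width: 0.022
minz rel tcp [-0.085  -0.0833 -0.0829 -0.0806]
11 [-1.8653 -0.4835]
```

View pics/s14c.png

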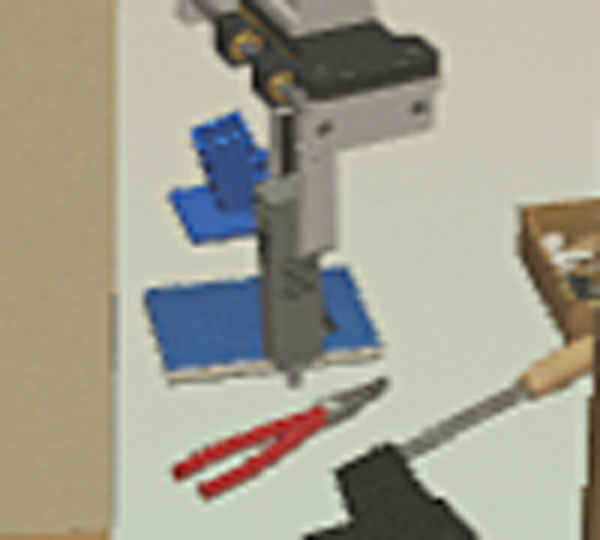

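```bash
python3 -m handwheel '[[[-0.4,-1,0,0,10],[-0.4,-1,0,0,10],[0,-1,0,0,10],[0,-1,0,0,10],[0,-1,0,0,10],[0,-1,0,0,10],[0,-1,0,0,10],[0,-1,0,0,10],[0,-1,0,0,10],[0,-1,0,0,10],[0.2,-1,0,0,10],[0.6,-1,0,0,10],[0.6,-1,0,0,10],[0.6,-0.9,0,0,10],[0.6,-0.8,0,0,10],[0,0,0,0,10],[0,0,0,0,10]]]'; cat > k.py <<'E'
from h import *
import sys
np.set_printoptions(precision=4,suppress=True)
n=sys.argv[1]
s=robot.read_state()['tcp_pos'];print(robot.read_state()['joints'],s)
for c in('side','top'):
    a,_=snap(c,c+n)
    x,y=proj(c,[.518,-.157,.16]).astype(int); print(c,x,y)
    cv2.imwrite(f'pics/{c}{n}c.png',cv2.resize(a[y-45:y+30,x-40:x+40],None,fx=8,fy=8,interpolation=2)); print('crop origin',x-40,y-45)
E
python3 k.py 15
```

```text
time_s: 19.4
tcp_pos: [0.5186, -0.1504, 0.2745]
orientation: [0.586, -3.084, 0.002]
wrist_force: [-0.7, 0.2, -1.1]
grip_width: 0.0221
[-0.4307  0.1609  0.6761  1.8533 -0.1069  1.166   2.228 ] [ 0.5186 -0.1504  0.2745]
side 293 271
crop origin 253 226
top 381 250
crop origin 341 205
```

View pics/side15c.png

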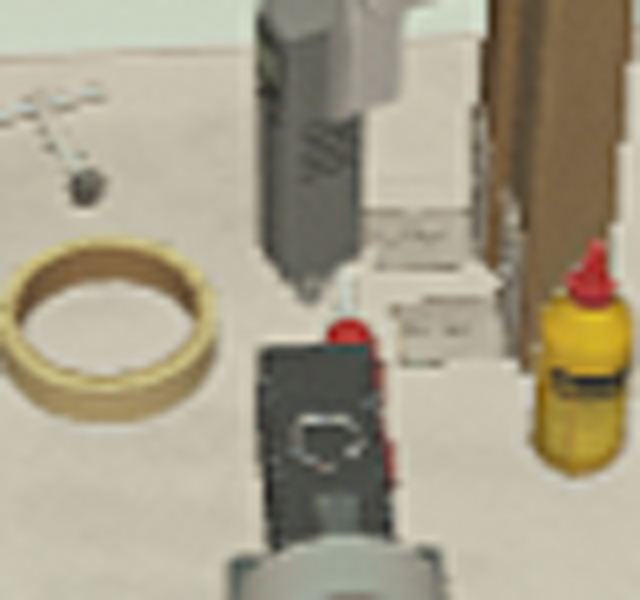

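View pics/top15c.png

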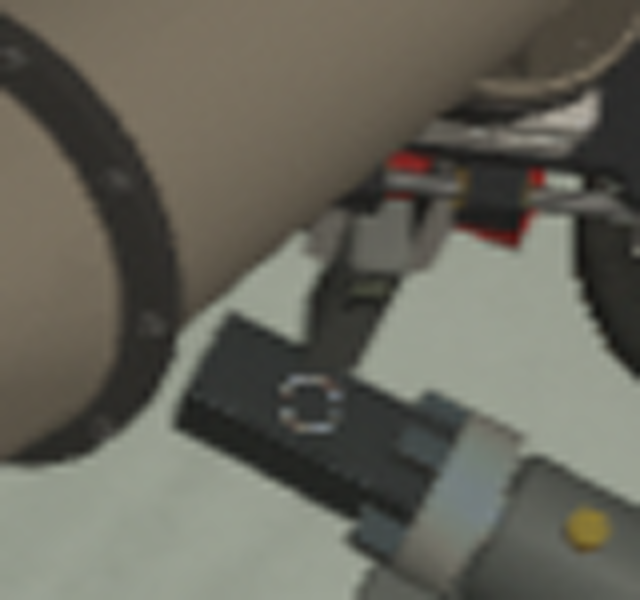

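```bash
python3 - <<'E'
from h import *
np.set_printoptions(precision=4,suppress=True)
a=cv2.imread('pics/top15.png')[235:265,365:400];cv2.imwrite('pics/t15z.png',cv2.convertScaleAbs(cv2.resize(a,None,fx=18,fy=18,interpolation=2),alpha=1.8))
a=cv2.imread('pics/side15.png')[240:295,275:310];cv2.imwrite('pics/s15z.png',cv2.convertScaleAbs(cv2.resize(a,None,fx=11,fy=11,interpolation=2),alpha=1.5))
for c,b in(('side',(282,235,302,268)),('top',(372,235,392,258))):
    P,u,v=cloud(c,np.load(f'pics/{c}15.npy'),b)
    m=(P[:,2]>.15)&(P[:,2]<.212)&(abs(P[:,1]+.15)<.04)
    o=np.argsort(P[m][:,2])[:22]
    for i in o: print(c,u[m][i],v[m][i],P[m][i])
E
```

```text
side 291 263 [ 0.5106 -0.1567  0.1913]
side 290 263 [ 0.508  -0.1568  0.1916]
side 293 263 [ 0.5155 -0.1583  0.1925]
side 290 262 [ 0.5082 -0.1546  0.193 ]
side 292 263 [ 0.5129 -0.1589  0.1932]
side 293 262 [ 0.5158 -0.1558  0.1936]
side 291 262 [ 0.5106 -0.1563  0.1944]
side 292 262 [ 0.5129 -0.1581  0.196 ]
side 291 261 [ 0.5101 -0.1595  0.2011]
side 290 261 [ 0.5075 -0.1598  0.2016]
side 295 259 [ 0.5208 -0.1547  0.2027]
side 293 261 [ 0.5148 -0.1628  0.2039]
side 294 260 [ 0.5175 -0.1612  0.2056]
side 293 260 [ 0.5149 -0.1611  0.2057]
side 292 261 [ 0.512  -0.1647  0.206 ]
side 292 260 [ 0.5119 -0.165   0.2097]
side 296 258 [ 0.5227 -0.1588  0.21  ]
side 286 257 [ 0.4978 -0.1538  0.2104]
side 287 259 [ 0.4996 -0.1621  0.2112]
side 294 259 [ 0.5171 -0.1638  0.2116]
top 378 247 [ 0.5022 -0.1441  0.2067]
top 383 251 [ 0.4976 -0.1623  0.2074]
top 378 246 [ 0.504  -0.1429  0.2092]
```

View pics/t15z.png

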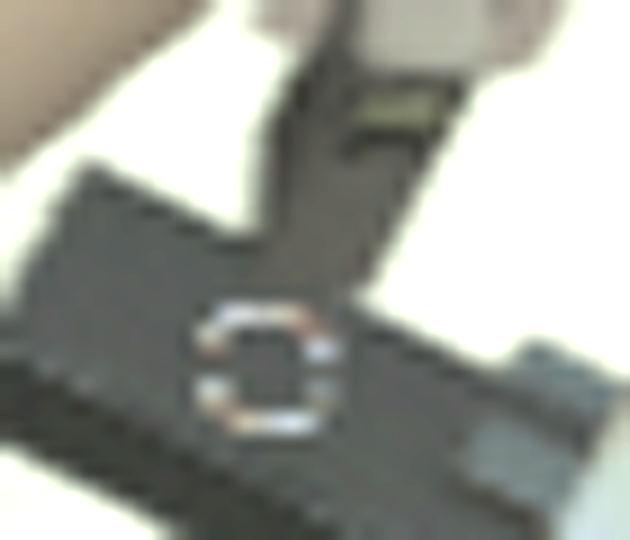

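View pics/s15z.png

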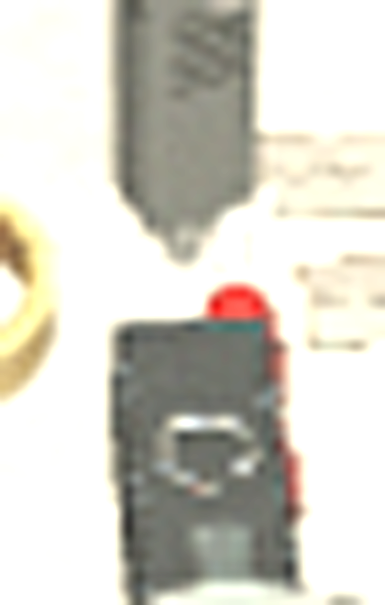

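```bash
python3 - <<'E'
from h import *
np.set_printoptions(precision=4,suppress=True)
def ray(c,u,v,z):
    P=robot.camera_params(c);K,R,t=map(np.array,(P['K'],P['R'],P['t']))
    C=-R.T@t; d=R.T@np.linalg.inv(K)@np.array([u,v,1.]); return C+d*(z-C[2])/d[2]
print(ray('side',293.6,280.8,.125),ray('top',379.5,255.0,.1237))
print(ray('side',291.2,263,.190), proj('side',[.512,-.152,.19]))
d=np.load('pics/side5.npy')
P,u,v=cloud('side',d,(255,255,335,345));m=(P[:,2]>.119)&(P[:,2]<.131)&(P[:,1]>-.205)&(P[:,1]<-.115)
print(P[m][:,0].min(),P[m][:,0].max(),P[m][:,1].max())
E
```

```text
[ 0.5189 -0.1563  0.125 ] [ 0.5165 -0.1578  0.1237]
[ 0.5112 -0.1554  0.19  ] [291.366  262.0526]
0.4984443628566966 0.5394579275421745 -0.1151591106294264
```

```bash
python3 -m handwheel '[[[0.28,-0.16,0,0,10],[0,0,-0.5,0,10],[0,0,-0.5,0,10],[0,0,-0.5,0,10],[0,0,-0.4,0,10],[0,0,0,0,10],[0,0,0,0,10]]]'; python3 k.py 16; python3 - <<'E'
from h import *
a=cv2.imread('pics/top16.png')[235:265,365:400];cv2.imwrite('pics/t16z.png',cv2.convertScaleAbs(cv2.resize(a,None,fx=18,fy=18,interpolation=2),alpha=1.8))
a=cv2.imread('pics/side16.png')[245:300,275:310];cv2.imwrite('pics/s16z.png',cv2.convertScaleAbs(cv2.resize(a,None,fx=11,fy=11,interpolation=2),alpha=1.5))
E
```

```text
time_s: 20.08
tcp_pos: [0.525, -0.1537, 0.228]
orientation: [0.589, -3.085, -0.0]
wrist_force: [-0.7, 0.0, -1.4]
grip_width: 0.0217
[-0.4006  0.2244  0.6691  1.8977 -0.1576  1.0726  2.28  ] [ 0.525  -0.1537  0.228 ]
side 293 271
crop origin 253 226
top 381 250
crop origin 341 205
```

View pics/t16z.png

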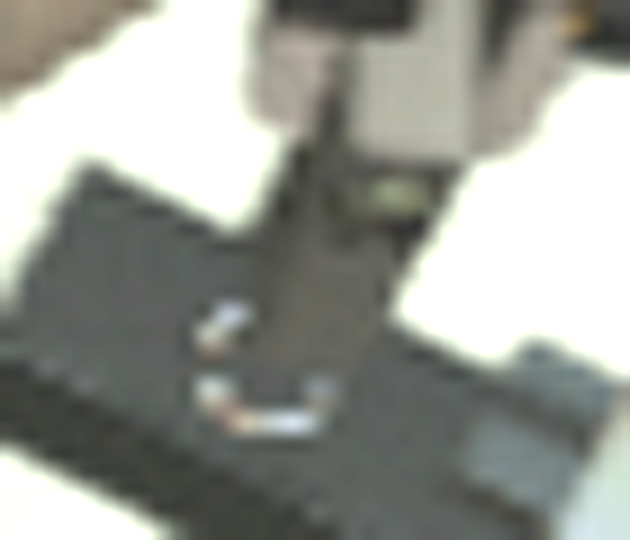

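View pics/s16z.png

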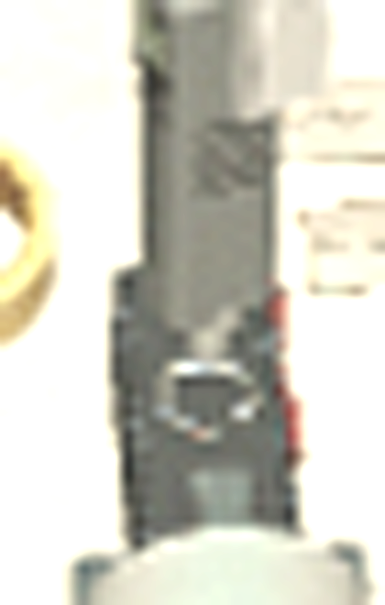

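```bash
python3 -m handwheel '[[[0,0,-0.2,0,10],[0,0,-0.2,0,10],[0,0,-0.2,0,10],[0,0,0,0,10],[0,0,0,0,10]]]'; python3 k.py 17; python3 - <<'E'
from h import *
a=cv2.imread('pics/top17.png')[235:265,365:400];cv2.imwrite('pics/t17z.png',cv2.convertScaleAbs(cv2.resize(a,None,fx=18,fy=18,interpolation=2),alpha=2.2))
a=cv2.imread('pics/side17.png')[255:300,275:310];cv2.imwrite('pics/s17z.png',cv2.convertScaleAbs(cv2.resize(a,None,fx=13,fy=13,interpolation=2),alpha=1.8))
np.set_printoptions(precision=4,suppress=True)
P,u,v=cloud('side',np.load('pics/side17.npy'),(286,268,302,285))
m=(P[:,2]>.131)&(P[:,2]<.16)
for i in np.argsort(P[m][:,2])[:25]: print(u[m][i],v[m][i],P[m][i])
E
```

```text
time_s: 20.6
tcp_pos: [0.5247, -0.154, 0.2128]
orientation: [0.588, -3.085, -0.0]
wrist_force: [-0.4, 0.1, -1.1]
grip_width: 0.0219
[-0.3925  0.2419  0.6648  1.9154 -0.1717  1.0415  2.2928] [ 0.5247 -0.154   0.2128]
side 293 271
crop origin 253 226
top 381 250
crop origin 341 205
295 280 [ 0.522  -0.1603  0.132 ]
294 280 [ 0.5194 -0.1602  0.1321]
293 280 [ 0.5167 -0.1605  0.1326]
292 280 [ 0.514  -0.161   0.1333]
295 279 [ 0.5216 -0.1623  0.1378]
292 279 [ 0.5136 -0.1634  0.1396]
294 279 [ 0.5188 -0.1641  0.14  ]
293 279 [ 0.5159 -0.1659  0.1421]
296 278 [ 0.5241 -0.1632  0.1424]
295 278 [ 0.5212 -0.1649  0.1444]
289 277 [ 0.5059 -0.1609  0.1451]
294 278 [ 0.5185 -0.1658  0.1456]
291 279 [ 0.5102 -0.1702  0.147 ]
292 278 [ 0.513  -0.168   0.1482]
290 278 [ 0.5077 -0.1683  0.149 ]
295 277 [ 0.521  -0.1659  0.1491]
297 277 [ 0.5261 -0.1666  0.1495]
288 275 [ 0.5034 -0.1581  0.1498]
299 276 [ 0.5316 -0.164   0.1501]
296 277 [ 0.5234 -0.167   0.1501]
293 278 [ 0.5153 -0.1703  0.1504]
298 276 [ 0.529  -0.1642  0.1505]
300 275 [ 0.5345 -0.1613  0.1507]
298 275 [ 0.5292 -0.1614  0.1513]
294 277 [ 0.5181 -0.168   0.1515]
```

View pics/t17z.png

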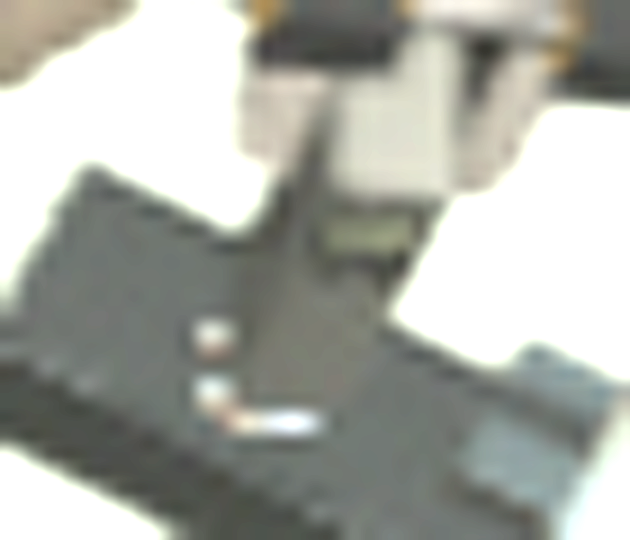

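View pics/s17z.png

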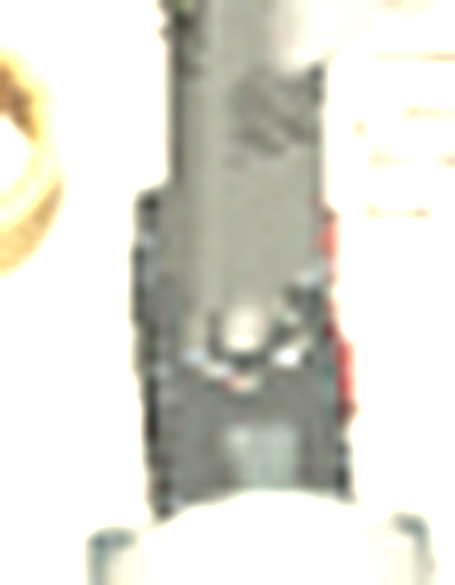

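```bash
for i in 1; do python3 -m handwheel '[[[0.02,0,-0.04,0,10],[0.02,0,-0.04,0,10],[0,0,0,0,10]]]'; python3 -c "
from h import *;print([robot.read_state()['wrist_force'][2].round(2) for _ in range(3)],robot.read_state()['tcp_pos'])";done
```

```text
time_s: 20.95
tcp_pos: [0.526, -0.154, 0.211]
orientation: [0.588, -3.086, 0.0]
wrist_force: [0.8, 0.3, -1.2]
grip_width: 0.0221
[np.float64(-1.18), np.float64(-1.18), np.float64(-1.18)] [ 0.52602074 -0.15395746  0.21099125]
```

```bash
python3 -m handwheel '[[[0,0,-0.04,0,10],[0,0,-0.04,0,10],[0,0,0,0,10]]]'; python3 -c "
from h import *;print(robot.read_state()['tcp_pos'])"
```

```text
time_s: 21.2
tcp_pos: [0.526, -0.154, 0.209]
orientation: [-0.588, 3.086, -0.0]
wrist_force: [0.9, 0.3, 0.6]
grip_width: 0.022
[ 0.52603014 -0.15401088  0.20903843]
```

```bash
python3 -m handwheel '[[[0,0,-0.045,0,10],[0,0,-0.045,0,10],[0,0,0,0,10],[0,0,0,0,10],[0,0,0,0,10]]]'; python3 k.py 18; python3 - <<'E'
from h import *
a=cv2.imread('pics/side18.png')[255:300,275:310];cv2.imwrite('pics/s18z.png',cv2.convertScaleAbs(cv2.resize(a,None,fx=13,fy=13,interpolation=2),alpha=1.8))
np.set_printoptions(precision=4,suppress=True)
P,u,v=cloud('side',np.load('pics/side18.npy'),(280,245,310,285))
a0=np.radians(21.5);xh=np.array([np.cos(a0),np.sin(a0)])
X=P[:,:2]@xh
zs=[];lo=[];hi=[]
for z in np.arange(.148,.206,.006):
    m=(P[:,2]>=z)&(P[:,2]<z+.006)&(abs(P[:,0]-.52)<.03)&(abs(P[:,1]+.155)<.03)
    if m.sum()>5: q=np.sort(X[m]);zs.append(z);lo.append(q[:2].mean());hi.append(q[-2:].mean())
print(np.array(lo),np.array(hi),np.degrees([np.polyfit(zs,lo,1)[0],np.polyfit(zs,hi,1)[0]]))
E
```

```text
time_s: 21.62
tcp_pos: [0.526, -0.154, 0.2069]
orientation: [-0.588, 3.086, -0.0]
wrist_force: [0.4, 0.5, 1.4]
grip_width: 0.0219
[-0.3886  0.2508  0.6624  1.9198 -0.1791  1.0293  2.2989] [ 0.526  -0.154   0.2069]
side 293 271
crop origin 253 226
top 381 250
crop origin 341 205
[0.4102 0.4105 0.4102 0.4106 0.4096 0.4105 0.4099 0.4103 0.4104 0.4099] [0.437  0.4379 0.4366 0.4379 0.4346 0.4359 0.437  0.4365 0.4341 0.4304] [-0.2885 -5.0764]
```

View pics/s18z.png

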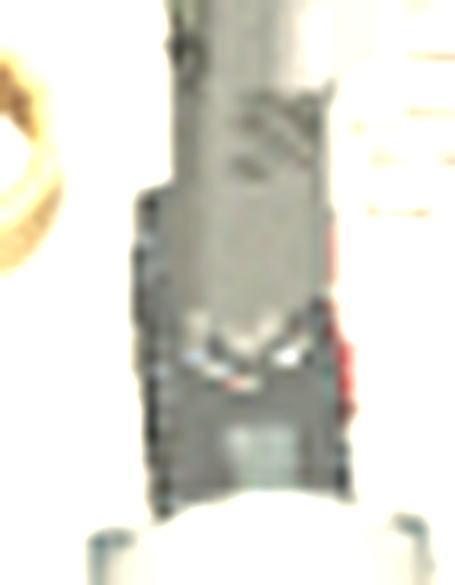

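View pics/top18c.png

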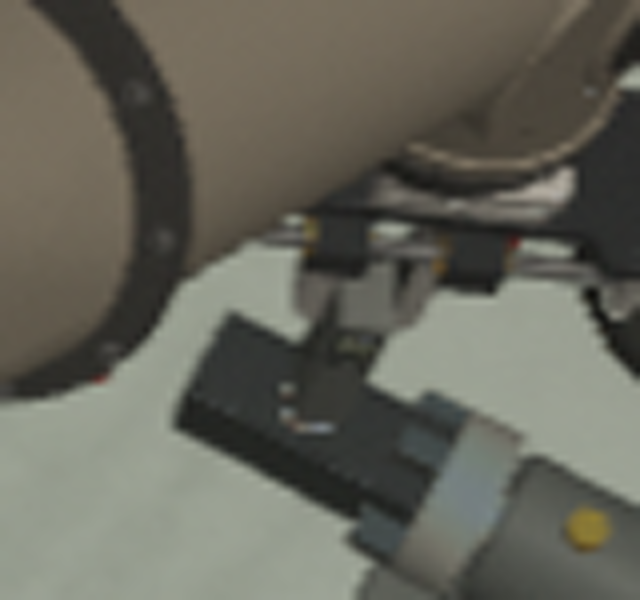

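View pics/side18c.png

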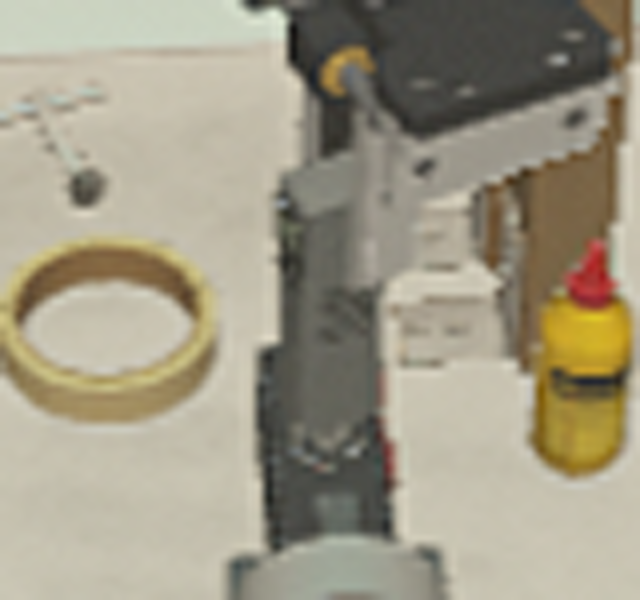

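```bash
python3 -c "
from h import *;s=robot.read_state();print(s['wrist_force'],s['grip_width'],abs(s['qvel']).max());print(robot.sign_off())"
```

```text
[0.40471721 0.23861138 0.22010068] 0.022017453614306282 0.0016761483577535496
the job is handed in; nothing more can be done
None
```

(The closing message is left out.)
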